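Push a worn steel puck through the flap of the scrap hopper

TASK

Gently push the wide flat round steel puck across the hopper's feed tray and in through the swinging flap with your fingertips, so that it drops into the box behind; do not grip it or pick it up. Then draw your fingers back so that the flap swings fully shut, and leave the other parts where they stand.

Things in the scene. Friction and masses are not known exactly. Their poses are not given: they have to be found in the camera images.
- hopper: Fixed grey sheet-metal scrap hopper on the bench: feed tray, doorway with flap, open box behind. Origin: on the bench straight below the shut flap, in the middle of the doorway; +x points level from the tray through the doorway into the box (away from the robot, turned up to 0.25 rad either way), +y left along the flap, z up. The points below share these axes.
- tray (a point): On the top of the level steel feed tray, on the doorway's middle line, 100 mm before the flap. Tray top is 85 above the bench; it runs from 100 behind this point (toward the robot) to a drop-off edge 106 ahead of it (6 past the flap), and 130 to each side, where lips stand 13 high.
- doorway (a point): Middle of the doorway at tray height, right below the shut flap. Opening 94 mm wide; jambs (x 0 to 6, each 78 wide beyond the opening) rise 49 above the tray. A hinge rod 8 thick, 190 long, crosses along y straight above this point, centre 45 above the tray, so the underside is at 41 and the top at 49. Nothing over the tray or door is higher than 49 mm.
- box_floor (a point): Middle of the rubber-lined floor of the open-topped box behind the flap, 6 mm above the bench, 79 below the tray. Inside 165 long (x) and 240 wide (y); side walls rise to 134 above the bench, far wall to 100.
- flap (a joint): Plain sheet-metal flap 88 wide, 40 high, 2.5 thick, 100 g, hung from the hinge rod in the doorway; its lower edge is 4 mm above the tray. 0 rad = hanging shut against its stop, grows as it swings into the box (+x), up to 1.45; it cannot swing toward the tray. No spring or catch: its weight shuts it as soon as nothing holds it open. A puck pushed against it opens it.
- puck_mid (a point): Centre (half-way up) of the worn steel puck: a flat plain disc 64 in diameter, 26 high, about 0.5 kg its top marked by a dark ring and a black centre, lying flat and loose on the feed tray in front of the doorway, up to 45 mm off the doorway's middle line. It slides with 2 to 8 N, and tips over the edge into the box when its centre has passed the tray's drop-off edge.
- jaw: Bystander, loose: dark steel square block 28 x 28 x 30 high, on the tray beside the doorway, left or right. Origin at the centre of its underside.
- sleeve: Bystander, loose: steel sleeve 26 in diameter, 36 high, standing on the tray on the doorway's other side. Origin at the centre of its underside.
- arbor: Bystander, loose: stepped steel arbor standing on the bench to the left of the hopper, foot 48 in diameter, 85 high. Origin at the centre of its underside.
Things that resemble listed ones, but are neither listed nor needed, are in the scene too. What is shaped like the part that bears puck_mid but brown or purple is not meant.

How it is judged:
On the way, in this order (a step that is already met when the one before it is completed fails the run):
1. the puck, sliding on the tray, has pushed the flap open and is half-way through the doorway (value of joint flap above 0.4 rad and x of puck_mid in the frame of hopper between -0.026 and 0.03 m and y of puck_mid in the frame of hopper between -0.02 and 0.02 m and z of puck_mid in the frame of hopper between 0.08 and 0.108 m).
2. the puck is down in the box and the flap has swung shut (x of puck_mid in the frame of hopper between 0.006 and 0.172 m and y of puck_mid in the frame of hopper between -0.12 and 0.12 m and z of puck_mid in the frame of hopper below 0.07 m and value of joint flap below 0.06 rad), for 0.2 s.
At the end, for the whole second after the job is handed in: The puck lies at rest in the box behind the flap (its centre inside the box walls and at least 15 mm below the tray), the flap hangs shut within 0.06 rad, and the three other parts are within 15 mm of where they stood (all of step 2 and linear speed of puck below 0.03 m/s and distance of each of jaw, sleeve, arbor from where it was at the start of the episode below 0.015 m); the robot touches nothing.
It fails at once if the puck is lifted more than 12 mm off the tray (z of puck_mid in the frame of hopper above 0.11 m).
It fails at once if the puck is gripped or shoved with over 35 N (contact force between the fingers and puck above 35 N).
It fails at once if the square block is moved more than 15 mm (distance of jaw from where it was at the start of the episode above 0.015 m).
It fails at once if the small sleeve is moved more than 15 mm (distance of sleeve from where it was at the start of the episode above 0.015 m).
It fails at once if the tall arbor is moved more than 15 mm (distance of arbor from where it was at the start of the episode above 0.015 m).
It also fails if it takes over 51 s, if anything falls off the work surface, if the arm or the gripper's body presses on something with over 40 N, if the wrist force passes 120 N, or if a joint passes its speed limit or range.

ROBOT

A 7-joint arm with a two-finger parallel gripper is mounted at the origin on the work surface. World frame = base frame: x ahead of the robot, y to its left, z up, the work surface at z = 0. Lengths are in m, angles in rad, forces in N, time in s.
With the tool pointing down it reaches from about 0.4 to 0.875 m from the base axis. Payload 19.3 kg.
Tool frame: the origin (TCP) lies midway between the tips of the shut fingers; the grasp point (between the pads) lies 19 mm behind it; z points along the fingers, y is the direction in which the jaws open and shut (so a half turn about z gives the same grasp; the last joint's range is limited). The gripper opens to 85 mm and grips with 20 to 120 N. Pads are 22 mm wide; open, the fingers measure 114 mm over their backs; the gripper's body (76 mm by 85 mm) begins 54 mm behind the grasp point. The pads swing forward as they close: fully open they stand 13 mm farther back than shut.
Start: joints at [-1.255, 0.521, -0.036, 1.599, 0.021, 1.021, -0.113], TCP at [0.235, 0.579, 0.231] pointing down, gripper open.
Joint ranges: [-2.91, 2.91], [-0.3, 2.13], [-1.5, 1.42], [0.17, 2.43], [-1.26, 4.41], [0.16, 1.93], [-2.52, 2.52]. Speed limits (rad/s): [1.89, 1.89, 2.39, 2.39, 3.01, 3.01, 3.01].

INTERFACE

Orientations are given as [roll, pitch, yaw] about the fixed x, y, z axes, in that order (R = Rz(yaw) Ry(pitch) Rx(roll)).
In Python, from workcell import bot, eyes gives the robot as it stands. The module is installed in compiled form; this text tells all that it offers.
- The arm moves only by the shell command python3 -m jog 'ROWS' [FORCE]. ROWS is JSON, a list of rows, each an object with "delta_pos": the shift along the world's x, y, z in mm, a list of three; "spin": the turn about the world's z in rad; "claw": the closure, from 0 (fully open) to 1 (shut). In form: [{"delta_pos": [tx, ty, tz], "spin": spin, "claw": claw}, ...]. A call has 1 to 8 rows; each row is the pose to reach, as a shift and turn from the pose measured when the call began; what a row does not reach only later rows make up. A row lasts 1/10 s, in which the tool goes at most 50 mm and 8.59 degrees, less where a joint would pass 70% of its speed; a pose out of reach is approached as far as the arm can. A call with a gripper value outside its range is refused whole. The fingers move at their own pace and stop on an object; FORCE is the grip in N (left out, the last holds). Time passes only in rows, so rows that repeat a pose let the fingers close. It gives the time, the measured TCP pose, the force and the opening at its end, in the units of the state.
- bot.observe(): the state, without advancing time (a new reading comes with each control period).
- eyes.grab_frame(name): name is "side" or "top"; returns the picture (400x640x3 uint8, blue, green, red); there is no depth.
- eyes.camera_params(name): a dict with "fx", "fy", "cx", "cy" (pixels), "origin" and "attitude" of the camera in the world. Camera axes: x right, y up, looking along -z (the intrinsics and any distortion apply to the point x, -y, -z); pixel columns grow to the right and rows downward; lengths in m; the calibration is good to about 2 mm. A picture is of the moment at which its call begins. camera_params takes no time and is no camera call.
- bot.job_done(): hands the job in, once; it reports no verdict.
The state is a dict: "clock": time; "qpos": joint angles; "qd": joint speeds; "joint_efforts": joint torques, N m; "position": TCP position; "tool_rot": TCP orientation; "force": force on the tool from outside, world axes, zero at the start; "moment": the same for the moment, N m; "grip_width": finger opening in m.
Only numpy, scipy, OpenCV 4.12 (cv2) and the standard library are available. Lean on these libraries where they do the work, as an engineer would, in place of code of your own. Each camera call takes 0.05 s, during which the arm holds its last target. There are 200 camera calls.

## Working session

There is one attempt and no reset: what is moved stays moved. The work goes in short steps, Python scripts to look and compute and a shell command to move; the robot and the scene stay as the last step left them, time stands still between calls to the robot, and variables do not carry over. Pictures are saved under pics/ and viewed, about 8 in all and at most 12, crops included, and the job is handed in when it is done.

```bash
mkdir -p pics; python3 - <<'E'
from workcell import bot, eyes
import cv2
for n in("top","side"):
    cv2.imwrite(f"pics/{n}0.png",eyes.grab_frame(n)); print(n,eyes.camera_params(n))
print(bot.observe())
E
```

```text
top {'fx': 462.0317270639711, 'fy': 462.0317270639711, 'cx': 322.6600711694289, 'cy': 198.69388566354354, 'origin': array([0.38861206, 0.10775975, 1.06384567]), 'attitude': array([ 0.17049283,  0.00246697, -1.5587896 ])}
side {'fx': 399.87799551685094, 'fy': 399.87799551685094, 'cx': 324.1319384836949, 'cy': 202.72954960862143, 'origin': array([ 0.36674947, -0.56450857,  0.54605858]), 'attitude': array([ 0.99202373,  0.01772108, -0.26681059])}
{'clock': 0.1, 'qpos': array([-1.25522096,  0.52194345, -0.03632327,  1.59991415,  0.02116549,
        1.02109227, -0.11279407]), 'qd': array([ 0.00010475, -0.00116704, -0.0020404 , -0.00079922, -0.00016   ,
        0.00218324,  0.00051912]), 'joint_efforts': array([ 3.20349267e-03, -9.28490281e+01,  1.98359303e+00, -3.70547247e+01,
        1.80712470e-02,  5.30869322e-03,  6.73412728e-06]), 'position': array([0.23509054, 0.57879647, 0.23080334]), 'tool_rot': array([-3.14061949e+00,  3.94877388e-05,  2.75578994e+00]), 'force': array([-0.37167663,  0.12524851,  0.21738812]), 'moment': array([-0.03811274, -0.04593445, -0.03023448]), 'grip_width': 0.08493101274780558}
```

View pics/top0.png

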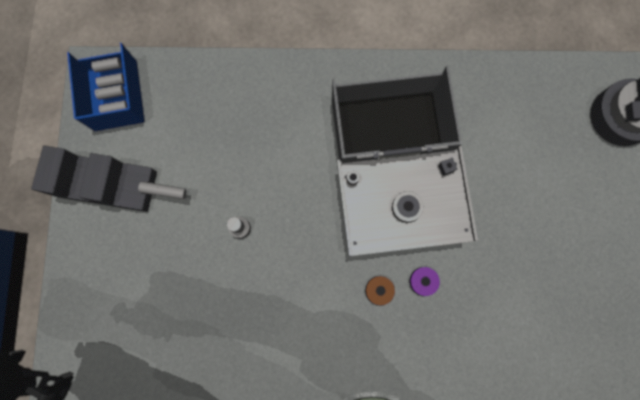

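View pics/side0.png

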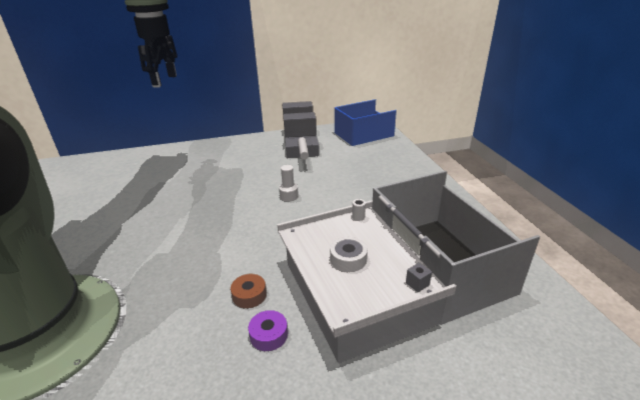

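Top: the steel puck with a dark ring and black centre is at about (406,206) on the tray. The block is at (447,167), the sleeve at (352,178) and the arbor at (238,227). The two lookalikes on the bench, brown (380,290) and purple (425,281), aren't meant. Next I'll check an enlarged crop and measure.

```bash
cat > h.py <<'E'
import numpy as np, cv2
from scipy.spatial.transform import Rotation as R
from workcell import bot, eyes
def ray(n,u,v):
    p=eyes.camera_params(n); d=np.array([(u-p["cx"])/p["fx"],-(v-p["cy"])/p["fy"],-1])
    return np.array(p["origin"]),R.from_euler("xyz",p["attitude"]).as_matrix()@d
def cast(n,u,v,z):
    o,d=ray(n,u,v); return (o+d*(z-o[2])/d[2])[:2]
def proj(n,P):
    p=eyes.camera_params(n); c=R.from_euler("xyz",p["attitude"]).as_matrix().T@(np.array(P)-p["origin"])
    return p["cx"]+p["fx"]*c[0]/-c[2], p["cy"]+p["fy"]*c[1]/c[2]
E
python3 - <<'E'
import cv2
im=cv2.imread("pics/top0.png")[60:270,320:490]
cv2.imwrite("pics/topc.png",cv2.resize(im,None,fx=2.8*1,fy=2.8,interpolation=cv2.INTER_CUBIC))
im=cv2.imread("pics/side0.png")[170:360,270:540]
cv2.imwrite("pics/sidec.png",cv2.resize(im,None,fx=2.9,fy=2.9,interpolation=cv2.INTER_CUBIC))
E
```

```text
(no output)
```

View pics/topc.png

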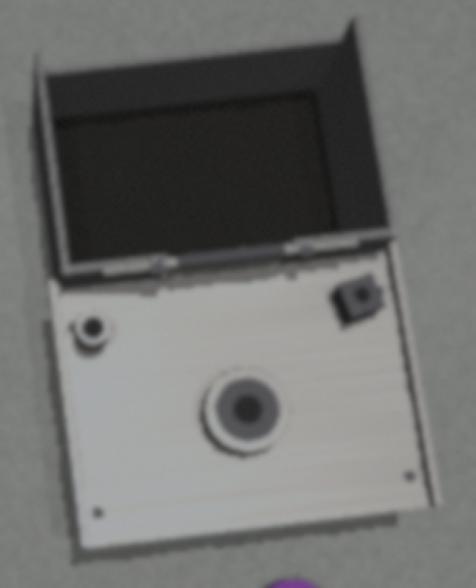

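View pics/sidec.png

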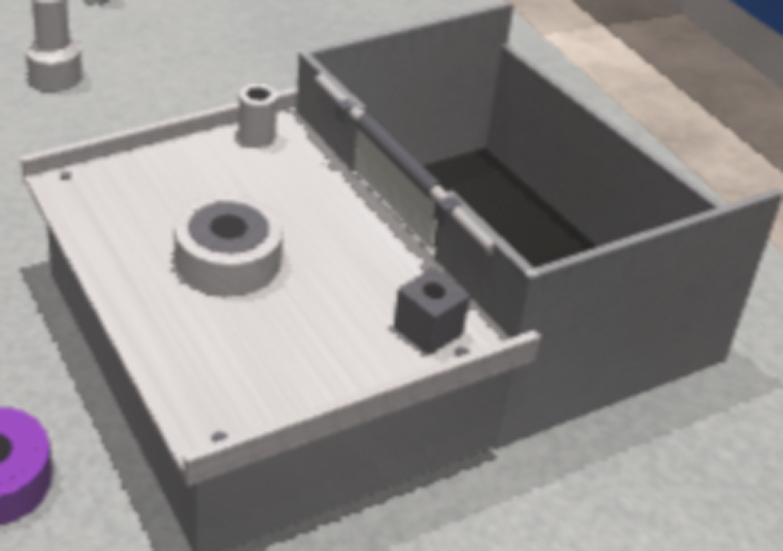

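Top crop: the puck with its dark ring and black centre is at crop (247,408), the rod ends at (104,269) and (358,241), and the sleeve and block stand to either side. Side crop: the rod runs from (320,78) to (492,245).

```bash
python3 - <<'E'
from h import *
T=lambda x,y,z:cast("top",320+x/2.8,60+y/2.8,z)
S=lambda x,y,z:cast("side",270+x/2.9,170+y/2.9,z)
for n,F,a,b in(("top",T,(104,269),(358,241)),("side",S,(320,78),(492,245))):
    A,B=F(*a,.131),F(*b,.131); d=A-B; print(n,"rod",A,B,(A+B)/2,np.linalg.norm(d),"yaw",np.arctan2(-d[0],d[1]))
A,B=T(98,513,.085),T(409,476,.085);d=A-B;print("screws top",A,B,(A+B)/2,np.arctan2(-d[0],d[1]))
A2,B2=S(66,175,.085),S(219,437,.085);d=A2-B2;print("screws side",A2,B2,(A2+B2)/2,np.arctan2(-d[0],d[1]))
A,B=T(83,548,.085),T(425,509,.085);d=A-B;print("edge",A,B,np.linalg.norm(d),np.arctan2(-d[0],d[1]))
# puck centre by mask of dark ring top
for n,c,r in(("top",(406,206),16),("side",(348,247),18)):
    g=cv2.cvtColor(cv2.imread(f"pics/{n}0.png"),cv2.COLOR_BGR2GRAY); m=np.zeros_like(g);cv2.circle(m,c,r,255,-1)
    m=((g<140)&(m>0)).astype(np.uint8)
    k,l,s,ct=cv2.connectedComponentsWithStats(m); i=l[c[1],c[0]] ; print(n,"puck",ct[i],s[i],cast(n,*ct[i],.111))
print("jaw",T(358,300,.115-.005),S(432,290,.115),"sleeve",T(93,327,.121),S(257,95,.121),"arbor",cast("top",235,223,.085))
E
```

```text
top rod [0.64001968 0.04130257] [ 0.66370137 -0.14809794] [ 0.65186052 -0.05339769] 0.19087529156892286 yaw 0.1243894489122189
side rod [0.63660159 0.03865708] [ 0.66183414 -0.14582179] [ 0.64921786 -0.05358235] 0.18619649660511942 yaw 0.1359339938505711
screws top [0.46237821 0.04267906] [ 0.49317427 -0.19310141] [ 0.47777624 -0.07521117] 0.12987802615833963
screws side [0.4620822  0.04271063] [ 0.49215987 -0.19237652] [ 0.47712104 -0.07483295] 0.1272513059948206
edge [0.43598277 0.05394813] [ 0.46831139 -0.20415688] 0.2601217692000579 0.12460482984767048
top puck [407.98594848 205.72833724] [396 195  24  23 427] [ 0.53978991 -0.06609519]
side puck [348.28370787 248.05898876] [335 240  27  17 356] [ 0.53705215 -0.06724541]
jaw [ 0.62367521 -0.15229005] [ 0.62430924 -0.15368124] sleeve [0.59803588 0.04881762] [0.59500061 0.04560362] arbor [0.50236396 0.29839772]
```

Hopper frame: origin about (0.6505, -0.053), yaw 0.127. The puck is at hopper x≈-0.113, y≈0.000, so it can be pushed straight along the middle line. I'll use half-open fingers (about 40 mm) as a two-point cradle behind it. First I move above the near end of the tray.

```bash
python3 -m jog '[{"delta_pos":[15,-40,0],"spin":0.1,"claw":0.53},{"delta_pos":[30,-80,0],"spin":0.2,"claw":0.53},{"delta_pos":[47,-125,0],"spin":0.3,"claw":0.53},{"delta_pos":[62,-165,0],"spin":0.4,"claw":0.53},{"delta_pos":[80,-210,0],"spin":0.513,"claw":0.53},{"delta_pos":[95,-250,0],"spin":0.513,"claw":0.53},{"delta_pos":[112,-295,0],"spin":0.513,"claw":0.53},{"delta_pos":[125,-330,0],"spin":0.513,"claw":0.53}]' 20
```

```text
clock: 0.9
position: [0.3606, 0.2461, 0.2308]
tool_rot: [-3.14, 0.0, -3.016]
force: [0.2, 1.6, -0.1]
grip_width: 0.0404
```

```bash
python3 -m jog '[{"delta_pos":[16,-43,0],"spin":0,"claw":0.53},{"delta_pos":[32,-86,0],"spin":0,"claw":0.53},{"delta_pos":[48,-129,0],"spin":0,"claw":0.53},{"delta_pos":[64,-172,0],"spin":0,"claw":0.53},{"delta_pos":[80,-215,0],"spin":0,"claw":0.53},{"delta_pos":[96,-258,0],"spin":0,"claw":0.53},{"delta_pos":[110,-298,0],"spin":0,"claw":0.53},{"delta_pos":[119,-321,0],"spin":0,"claw":0.53}]'
python3 -m jog '[{"delta_pos":[0,0,-20],"spin":0,"claw":0.53},{"delta_pos":[0,0,-50],"spin":0,"claw":0.53},{"delta_pos":[0,0,-80],"spin":0,"claw":0.53},{"delta_pos":[0,0,-100],"spin":0,"claw":0.53},{"delta_pos":[0,0,-105],"spin":0,"claw":0.53}]'
python3 - <<'E'
from h import *
im=eyes.grab_frame("side");cv2.imwrite("pics/s1.png",cv2.resize(im[120:340,230:500],None,fx=2.7,fy=2.7))
print(bot.observe()["position"],bot.observe()["tool_rot"])
E
```

```text
clock: 1.7
position: [0.4799, -0.0782, 0.2307]
tool_rot: [-3.139, -0.0, -3.019]
force: [0.0, 0.5, 0.4]
grip_width: 0.0403
clock: 2.2
position: [0.4787, -0.0781, 0.1238]
tool_rot: [-3.14, -0.004, -3.018]
force: [0.1, -0.5, 0.5]
grip_width: 0.0401
[ 0.479041   -0.07816625  0.12427258] [-3.13978834e+00 -2.84629867e-03 -3.01842929e+00]
```

View pics/s1.png

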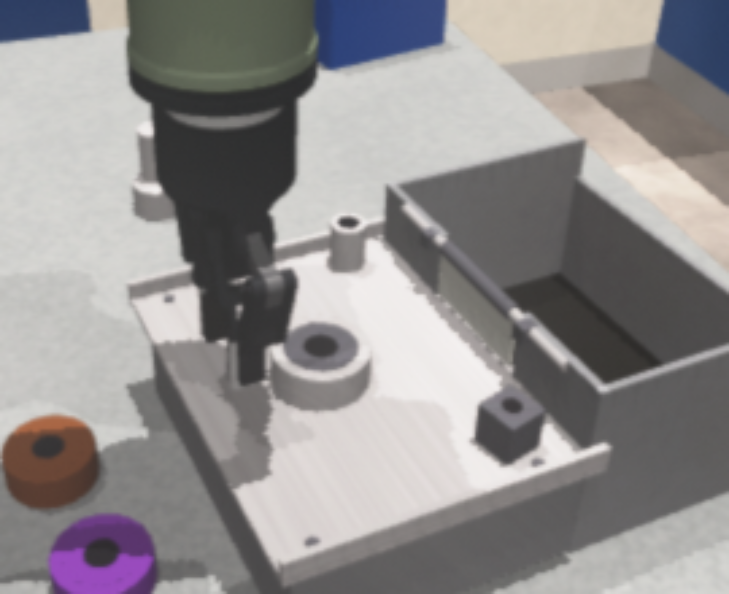

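The picture shows the fingers about 20 mm behind the puck, and nothing has been disturbed. I lower them, then creep forward along (0.992, 0.127).

```bash
python3 -m jog '[{"delta_pos":[0,3,-15],"spin":-0.003,"claw":0.53},{"delta_pos":[0,3,-30],"spin":-0.003,"claw":0.53},{"delta_pos":[0,3,-34],"spin":-0.003,"claw":0.53},{"delta_pos":[0,3,-34],"spin":-0.003,"claw":0.53}]'
python3 -m jog '[{"delta_pos":[3,0.4,0],"spin":0,"claw":0.53},{"delta_pos":[6,0.8,0],"spin":0,"claw":0.53},{"delta_pos":[9,1.1,0],"spin":0,"claw":0.53},{"delta_pos":[12,1.5,0],"spin":0,"claw":0.53},{"delta_pos":[15,1.9,0],"spin":0,"claw":0.53},{"delta_pos":[18,2.3,0],"spin":0,"claw":0.53},{"delta_pos":[21,2.7,0],"spin":0,"claw":0.53},{"delta_pos":[24,3.0,0],"spin":0,"claw":0.53}]'
python3 -m jog '[{"delta_pos":[3,0.4,0],"spin":0,"claw":0.53},{"delta_pos":[6,0.8,0],"spin":0,"claw":0.53},{"delta_pos":[9,1.1,0],"spin":0,"claw":0.53},{"delta_pos":[12,1.5,0],"spin":0,"claw":0.53},{"delta_pos":[15,1.9,0],"spin":0,"claw":0.53},{"delta_pos":[18,2.3,0],"spin":0,"claw":0.53},{"delta_pos":[21,2.7,0],"spin":0,"claw":0.53},{"delta_pos":[24,3.0,0],"spin":0,"claw":0.53}]'
python3 - <<'E'
from h import *
im=eyes.grab_frame("top");cv2.imwrite("pics/t2.png",cv2.resize(im[60:270,320:490],None,fx=2.8,fy=2.8))
im=eyes.grab_frame("side");cv2.imwrite("pics/s2.png",cv2.resize(im[120:340,230:500],None,fx=2.7,fy=2.7))
print(bot.observe()["position"],bot.observe()["force"])
E
```

```text
clock: 2.65
position: [0.4792, -0.0752, 0.0907]
tool_rot: [-3.14, -0.003, -3.021]
force: [-0.3, -0.0, -0.4]
grip_width: 0.0401
clock: 3.45
position: [0.5031, -0.0722, 0.0907]
tool_rot: [-3.14, -0.003, -3.021]
force: [-2.3, 0.5, 0.8]
grip_width: 0.0402
clock: 4.25
position: [0.5274, -0.0691, 0.0906]
tool_rot: [-3.14, -0.003, -3.021]
force: [-3.8, 0.3, -0.5]
grip_width: 0.0403
[ 0.52772609 -0.06905532  0.0906656 ] [-0.55602241  0.17777647 -0.45935874]
```

View pics/s2.png

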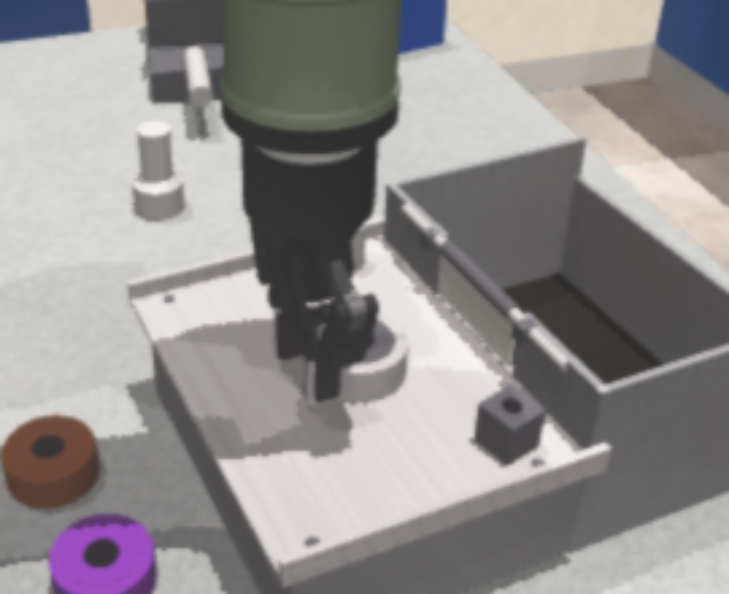

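The puck sits squarely in the finger cradle and pushes at about 4 N. I continue.

```bash
for i in 1 2; do :; done
python3 -m jog '[{"delta_pos":[4,0.5,0],"spin":0,"claw":0.53},{"delta_pos":[8,1.0,0],"spin":0,"claw":0.53},{"delta_pos":[12,1.5,0],"spin":0,"claw":0.53},{"delta_pos":[16,2.0,0],"spin":0,"claw":0.53},{"delta_pos":[20,2.6,0],"spin":0,"claw":0.53},{"delta_pos":[24,3.1,0],"spin":0,"claw":0.53},{"delta_pos":[28,3.6,0],"spin":0,"claw":0.53},{"delta_pos":[32,4.1,0],"spin":0,"claw":0.53}]'
python3 -m jog '[{"delta_pos":[3,0.4,0],"spin":0,"claw":0.53},{"delta_pos":[6,0.8,0],"spin":0,"claw":0.53},{"delta_pos":[9,1.1,0],"spin":0,"claw":0.53},{"delta_pos":[12,1.5,0],"spin":0,"claw":0.53},{"delta_pos":[15,1.9,0],"spin":0,"claw":0.53},{"delta_pos":[18,2.3,0],"spin":0,"claw":0.53},{"delta_pos":[21,2.7,0],"spin":0,"claw":0.53},{"delta_pos":[24,3.0,0],"spin":0,"claw":0.53}]'
python3 - <<'E'
from h import *
im=eyes.grab_frame("side");cv2.imwrite("pics/s3.png",cv2.resize(im[120:340,230:500],None,fx=2.7,fy=2.7))
p=bot.observe()["position"];d=p[:2]-[.6505,-.053];c,s=np.cos(.127),np.sin(.127)
print(p,"hopper",c*d[0]+s*d[1],-s*d[0]+c*d[1])
E
```

```text
clock: 5.15
position: [0.56, -0.0649, 0.0906]
tool_rot: [-3.14, -0.003, -3.021]
force: [-2.1, -0.1, 0.4]
grip_width: 0.0403
clock: 5.95
position: [0.5843, -0.0619, 0.0906]
tool_rot: [-3.14, -0.003, -3.021]
force: [-3.8, -0.6, 0.2]
grip_width: 0.0402
[ 0.5847307  -0.06178309  0.09065644] hopper -0.06635207401050962 -0.0003820883197766748
```

View pics/s3.png

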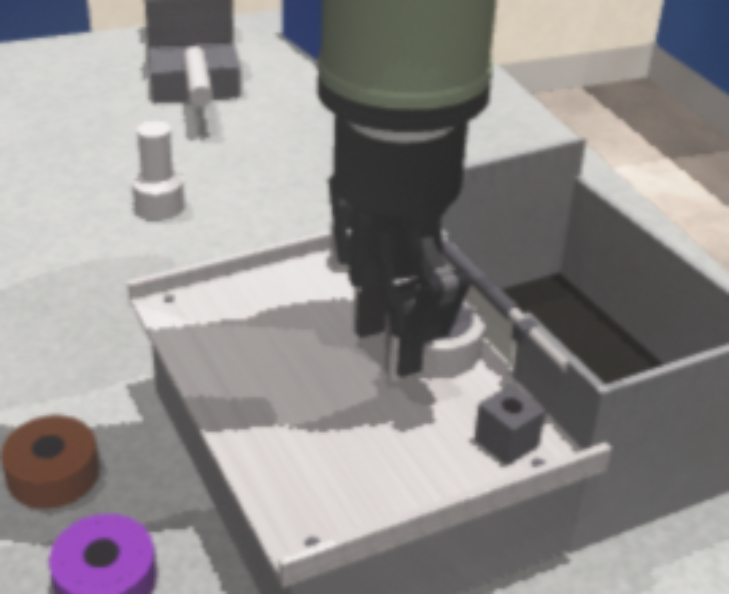

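The puck's front is at the flap, and the fingers are on the middle line (y = -0.4 mm). The fingers must stop before the rod, at TCP x no more than about -0.018. I advance in two stages.

```bash
python3 -m jog '[{"delta_pos":[3,0.4,0],"spin":0,"claw":0.53},{"delta_pos":[6,0.8,0],"spin":0,"claw":0.53},{"delta_pos":[9,1.1,0],"spin":0,"claw":0.53},{"delta_pos":[12,1.5,0],"spin":0,"claw":0.53},{"delta_pos":[15,1.9,0],"spin":0,"claw":0.53},{"delta_pos":[18,2.3,0],"spin":0,"claw":0.53},{"delta_pos":[21,2.7,0],"spin":0,"claw":0.53},{"delta_pos":[24,3.0,0],"spin":0,"claw":0.53}]'
python3 -m jog '[{"delta_pos":[2,0.3,0],"spin":0,"claw":0.53},{"delta_pos":[4,0.5,0],"spin":0,"claw":0.53},{"delta_pos":[6,0.8,0],"spin":0,"claw":0.53},{"delta_pos":[8,1.0,0],"spin":0,"claw":0.53},{"delta_pos":[10,1.3,0],"spin":0,"claw":0.53},{"delta_pos":[12,1.5,0],"spin":0,"claw":0.53},{"delta_pos":[14,1.8,0],"spin":0,"claw":0.53},{"delta_pos":[16,2.0,0],"spin":0,"claw":0.53}]'
python3 - <<'E'
from h import *
a=eyes.grab_frame("side")[140:320,300:500];b=eyes.grab_frame("top")[60:240,310:510]
cv2.imwrite("pics/s4.png",cv2.resize(np.hstack([a,b]),None,fx=2,fy=2,interpolation=cv2.INTER_CUBIC))
p=bot.observe()["position"];d=p[:2]-[.6505,-.053];c,s=np.cos(.127),np.sin(.127)
print(p,"hopper",c*d[0]+s*d[1],-s*d[0]+c*d[1])
E
```

```text
clock: 6.8
position: [0.609, -0.0587, 0.0907]
tool_rot: [-3.14, -0.003, -3.021]
force: [-3.7, -0.9, 0.4]
grip_width: 0.0401
clock: 7.6
position: [0.6252, -0.0567, 0.0908]
tool_rot: [-3.14, -0.002, -3.021]
force: [-4.5, -0.5, 4.6]
grip_width: 0.0398
[ 0.62560551 -0.05662897  0.09073884] hopper -0.02515363669039778 -0.00044664016176331183
```

View pics/s4.png

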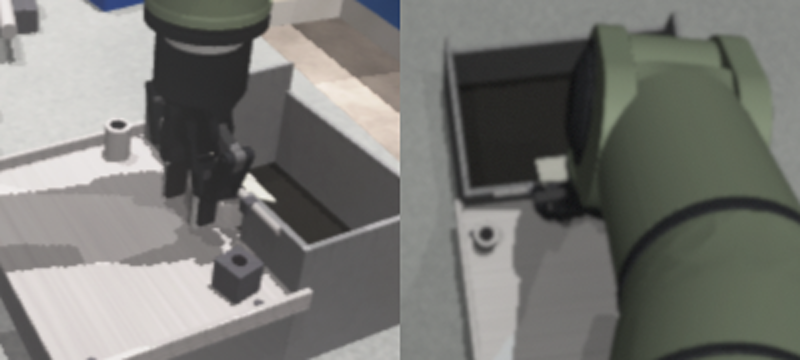

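The flap is swung high, and an upward force of 4.6 N suggests the puck has started tipping. I push a few mm more.

```bash
python3 -m jog '[{"delta_pos":[1.5,0.2,0],"spin":0,"claw":0.53},{"delta_pos":[3,0.4,0],"spin":0,"claw":0.53},{"delta_pos":[4.5,0.6,0],"spin":0,"claw":0.53},{"delta_pos":[6,0.8,0],"spin":0,"claw":0.53},{"delta_pos":[6,0.8,0],"spin":0,"claw":0.53}]'
python3 - <<'E'
from h import *
a=eyes.grab_frame("side")[140:320,300:500];b=eyes.grab_frame("top")[60:240,310:510]
cv2.imwrite("pics/s5.png",cv2.resize(np.hstack([a,b]),None,fx=2,fy=2,interpolation=cv2.INTER_CUBIC))
print(bot.observe()["position"],bot.observe()["force"])
E
```

```text
clock: 8.2
position: [0.6318, -0.0558, 0.0907]
tool_rot: [-3.14, -0.001, -3.021]
force: [0.4, 0.3, 0.3]
grip_width: 0.0403
[ 0.6315804  -0.05581452  0.09068106] [-0.17300102 -0.06999125  0.01457939]
```

View pics/s5.png

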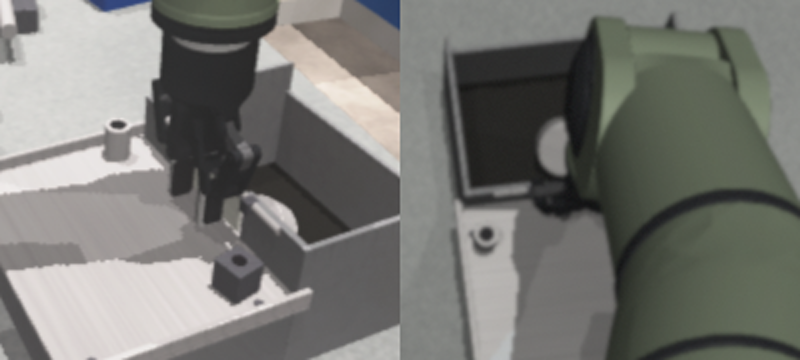

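The puck has dropped into the box (visible at (555,145) in the top half of the picture), and the contact force has gone. I draw the fingers back along the same line, then up and away towards the robot.

```bash
python3 -m jog '[{"delta_pos":[-10,-1.3,0],"spin":0,"claw":0.53},{"delta_pos":[-25,-3.2,0],"spin":0,"claw":0.53},{"delta_pos":[-45,-5.7,0],"spin":0,"claw":0.53},{"delta_pos":[-70,-8.9,0],"spin":0,"claw":0.53},{"delta_pos":[-95,-12,0],"spin":0,"claw":0.53},{"delta_pos":[-120,-15,20],"spin":0,"claw":0.53},{"delta_pos":[-130,-16,50],"spin":0,"claw":0.53},{"delta_pos":[-130,-16,90],"spin":0,"claw":0.53}]'
python3 -m jog '[{"delta_pos":[-8,43,20],"spin":0,"claw":0.53},{"delta_pos":[-16,86,40],"spin":0,"claw":0.53},{"delta_pos":[-24,129,50],"spin":0,"claw":0.53},{"delta_pos":[-32,172,50],"spin":0,"claw":0.53},{"delta_pos":[-40,215,50],"spin":0,"claw":0.53},{"delta_pos":[-48,250,50],"spin":0,"claw":0.53},{"delta_pos":[-56,280,50],"spin":0,"claw":0.53},{"delta_pos":[-56,280,50],"spin":0,"claw":0.53}]'
python3 - <<'E'
from h import *
A=eyes.grab_frame("side");B=eyes.grab_frame("top");cv2.imwrite("pics/sF.png",A);cv2.imwrite("pics/tF.png",B)
a=A[160:350,280:480];b=B[60:250,300:500]
cv2.imwrite("pics/s6.png",cv2.resize(np.hstack([a,b]),None,fx=2,fy=2,interpolation=cv2.INTER_CUBIC))
print(bot.observe()["position"],bot.observe()["force"])
for n,F,bx in(("side",A,[("jaw",405,260,435,290),("sleeve",348,195,370,222)]),("top",B,[("jaw",435,155,460,178),("sleeve",342,168,364,190),("arbor",222,212,254,242)])):
    O=cv2.imread(f"pics/{n}0.png")
    for k,x0,y0,x1,y1 in bx:
        s,_=cv2.phaseCorrelate(O[y0:y1,x0:x1].mean(2).astype(np.float32),F[y0:y1,x0:x1].mean(2).astype(np.float32)); print(n,k,"px shift",np.round(s,2))
E
```

```text
clock: 9.1
position: [0.4986, -0.0722, 0.1808]
tool_rot: [-3.14, -0.005, -3.022]
force: [0.6, 0.7, 0.5]
grip_width: 0.0404
clock: 9.9
position: [0.4407, 0.2112, 0.2306]
tool_rot: [-3.141, -0.005, -3.017]
force: [0.8, -0.5, 0.3]
grip_width: 0.0403
[0.44197775 0.20751197 0.23066369] [-0.20365907 -0.15407966 -0.04473007]
side jaw px shift [ 0.03 -0.01]
side sleeve px shift [0.02 0.5 ]
top jaw px shift [0.41 0.01]
top sleeve px shift [-0.02  0.01]
top arbor px shift [  8.3  -12.63]
```

View pics/s6.png

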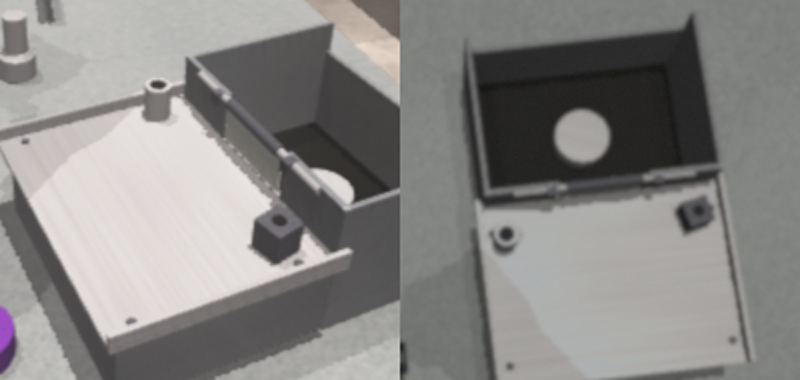

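The puck lies flat in the box, turned over, and the flap hangs shut. The block and sleeve haven't moved. The top-view arbor figure is probably spoiled by the arm covering it, so I check it in the side view, along with puck stillness.

```bash
python3 - <<'E'
from h import *
O=cv2.imread("pics/side0.png");F=eyes.grab_frame("side");T0=cv2.imread("pics/tF.png");T=eyes.grab_frame("top")
f=lambda a,b,x0,y0,x1,y1:np.round(cv2.phaseCorrelate(*[i[y0:y1,x0:x1].mean(2).astype(np.float32) for i in(a,b)])[0],2)
print("arbor side",f(O,F,274,160,304,204),"puck still",f(T0,T,370,105,412,148))
t=T[190:290,180:300];s=F[140:240,240:360]
cv2.imwrite("pics/a.png",cv2.resize(np.hstack([s,O[140:240,240:360],t]),None,fx=2,fy=2))
E
```

```text
arbor side [-0.05  0.5 ] puck still [0.53 0.58]
```

View pics/a.png

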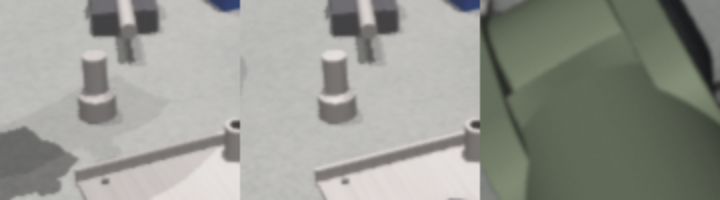

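The arbor stands where it was, and the arm was only covering it in the top view. The 0.5 px values also turn up on fixed parts, so I treat them as a correlation artefact. I hand the job in.

```bash
python3 -m jog '[{"delta_pos":[0,0,0],"spin":0,"claw":0.53},{"delta_pos":[0,0,0],"spin":0,"claw":0.53},{"delta_pos":[0,0,0],"spin":0,"claw":0.53},{"delta_pos":[0,0,0],"spin":0,"claw":0.53},{"delta_pos":[0,0,0],"spin":0,"claw":0.53}]' && python3 -c "
from workcell import bot; print(bot.job_done())"
```

```text
clock: 10.6
position: [0.4426, 0.2064, 0.2307]
tool_rot: [-3.14, -0.005, -3.023]
force: [-1.0, 0.2, -0.0]
grip_width: 0.0402
the job is handed in; nothing more can be done
None
```

I pushed the puck along the doorway's middle line with half-open fingertips, without gripping it. It went through the flap and dropped into the box. I then drew the fingers back, moved the arm clear and handed the job in at about 10.6 s; no verdict is reported.

**What the last checks showed:**
- **Puck and flap:** the puck lies flat on the box floor, upside down, and the flap looks shut. I judged the flap by eye and did not measure its angle.
- **Push force:** the wrist force read about 4–6 N at the ends of the push moves; I did not record it in between.
- **Block and sleeve:** their image shifts were at most 0.5 px, so they have not moved noticeably.
- **Arbor:** the side view shows it unmoved (0.5 px or less). The top view disagreed, giving 8 and 13 px, but the arm was covering the arbor there, so I discarded that reading.
- **Puck at rest:** comparing two frames gave about 0.5 px. I took this as a correlation artefact, because unmoved parts gave the same value.

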